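Park the yellow tin at the top of the sloping rack

ROBOT

A 6-joint arm with a two-finger parallel gripper is mounted at the origin on the work surface. World frame = base frame: x ahead of the robot, y to its left, z up, the work surface at z = 0. Lengths are in m, angles in rad, forces in N, time in s.
With the tool pointing down it reaches from about 0.275 to 0.975 m from the base axis. Payload 8.4 kg.
Tool frame: the origin (TCP) lies where the fingers leave the gripper's body, on its centre line; the fingertips stand 88 mm ahead of it and the grasp point (between the pads) lies 69 mm ahead of it (r.tips_ahead is the distance from the TCP to the fingertips, in m); x points along the fingers, y is the direction in which the jaws open and shut, and the axes are right-handed (so a half turn about x gives the same grasp; the last joint's range is limited). The gripper opens to 92 mm and grips with 3 to 60 N. Pads are 20 mm wide; open, the fingers measure 128 mm over their backs; the gripper's body (75 mm by 189 mm) begins 69 mm behind the grasp point.
Start: joints at [-1.25, 0.353, 1.633, -0, 1.155, -0.002], TCP at [0.198, -0.593, 0.303] pointing down, gripper open.
Joint ranges: [-2.63, 2.63], [-0.92, 2.1], [0.06, 2.66], [-1.3, 4.44], [0, 2.69], [-3.02, 3.02]. Speed limits (rad/s): [2.22, 2.22, 2.79, 3.14, 3.14, 3.14].

INTERFACE

Orientations are given as a unit quaternion [w, x, y, z].
In Python, from bench import r gives the robot as it stands. Calls block until the motion is done:
- r.move_ptp(position, orientation): joint-space move of the TCP to a pose.
- r.line_to(position, ori=None, v=0.15, guard=None): straight line of the TCP; ori=None keeps the orientation; v is the mean speed in m/s. With guard (N) it stops when the force on the tool has changed by that much, and returns True; else False.
- r.set_joints(angles): joint-space move.
- r.set_gripper(opening, grasp_force=None): finger opening in m; grasp_force is the grip in N (None keeps the last); returns when the fingers have stopped.
- r.dwell(seconds).
- r.ik(position, orientation): joint angles nearest the present ones, or None.
- r.read_state(): the state.
- r.get_image(name): name is "side" or "top" or "wrist"; returns a dict with "img" (384x512x3 uint8, red, green, blue), "fov_y" (degrees; the focal length in pixels is half the picture's height over the tangent of half this angle, whatever the lens; pixels are square), "cx", "cy" (the principal point, pixels), "eye" and "rotation" of the camera in the world; the wrist camera has in their place "mount" (4x4, takes a point from camera to tool coordinates, whose origin is the TCP and whose axes are the tool frame's). Camera axes: x right, y down, z forward; pixel columns grow to the right and rows downward; lengths in m; the calibration is good to about 2 mm. A picture is of the moment at which its call begins: read the wrist's pose just before it. There is no depth.
A pose or a line that the arm cannot do raises r.PlanningError and nothing moves.
- r.job_done(): hands the job in, once; it reports no verdict.
The state is a dict: "t": time; "qpos": joint angles; "joint_vel": joint speeds; "joint_efforts": joint torques, N m; "position": TCP position; "tool_rot": TCP orientation; "contact_force": force on the tool from outside, world axes, zero at the start; "wrist_torque": the same for the moment, N m; "opening": finger opening in m.
Only numpy, scipy, OpenCV 4.12 (cv2) and the standard library are available. Lean on these libraries where they do the work, as an engineer would, in place of code of your own. Each camera call takes 0.05 s, during which the arm holds its last target. There are 200 camera calls.

TASK

Push the yellow coffee tin up its sloping gutter with the fingertips, steadily rather than with a flick, over the thin brass rod, so that it comes to rest between the rod and the black stop at the top and does not roll back. Do not lift it off the gutter. Leave the blue tin and everything else on the counter where they are, and move clear at the end.

Things in the scene. Friction and masses are not known exactly. Their poses are not given: they have to be found in the camera images.
- gutter: Aluminium tray of the rack, holding two gutters side by side, tilted 0.15 rad. Its x points uphill along the gutters, y across them (left when looking uphill), z square to the sloping floor. Origin: on the floor surface, at the middle divider, 46 mm above the counter. Gutter centre lines at y = +41.5 and -41.5 mm, 76 mm wide, between side walls 14 mm high. It is fixed and does not move.
- lip (a point): Middle of the top edge of the 10 mm high lip across the tray's low end; the lip is 6 mm thick (tray x = -97 to -91 mm).
- left_rod (a point): Top of the thin brass rod fixed across the left gutter (tray x = 60 mm, y = +41.5 mm); it stands 3 mm proud of the gutter floor. The right gutter has the same at y = -41.5 mm.
- stop (a point): Middle of the top edge of the black stop across the tray's high end: 36 mm above the gutter floor, its face at tray x = 102 mm.
- left_parked (a point): Where a tin's centre lies when parked in the left gutter (tray y = +41.5 mm) between brass rod and top stop: tray x = 74.5 mm, 27 mm above the gutter floor; about 1 mm play either way. Axes as the tray's.
- right_parked (a point): The same for the right gutter (tray y = -41.5 mm).
- yellow_tin: Smooth yellow tin with white band and steel ends, lying across either gutter so that it rolls along it. Diameter 54 mm, length 72 mm, about 0.15 kg. Origin: its centre; y is its axis, x and z turn as it rolls. Starts against the low lip (tray x = -70 mm) and rolls back there by itself unless past the rod (its centre rises 3 mm over it). Rolling it up takes under 1 N, getting it over the rod a few N.
- blue_tin: Like the yellow tin but blue, lying at the bottom of the other gutter; to be left there.
- red_jar: Jar with a red lid, 72 mm diameter, 88 mm high, standing to the left of the rack. Origin: centre of its underside. Leave alone.
- white_jar: Amber jar with a white lid, 60 mm diameter, 70 mm high, standing to the right of the rack. Origin: centre of its underside. Leave alone.
- mug: Blue mug, 80 mm diameter, 90 mm high, beyond the rack. Origin: centre of its underside. Leave alone.
- screwdriver: Screwdriver lying beyond the rack. Leave alone.
- bowl: White bowl, 120 mm diameter, 45 mm high, to the left of the rack's low end. Origin: centre of its underside. Leave alone.
- syrup: Green glass bottle, 60 mm diameter, 130 mm high, to the right of the rack beyond the amber jar. Origin: centre of its underside. Leave alone.
Not all that is in view belongs to the job. There is more than one size of the yellow_tin; the one meant has the size given above.

How it is judged:
By the outcome, as a careful person would: the job done as asked, in the order asked, and still so for the second after the job is handed in, with the robot touching nothing.
It also fails if it takes over 42 s, if anything falls off the work surface, if the arm or the gripper's body presses on something with over 40 N, if the wrist force passes 120 N, or if a joint passes its speed limit or range.

## Working session

There is one attempt and no reset: what is moved stays moved. The work goes in short steps, each a Python script; the robot and the scene stay as the last script left them, time stands still between calls to the robot, and variables do not carry over. Pictures are saved under pics/ and viewed, about 8 in all and at most 12, crops included, and the job is handed in when it is done.

```bash
mkdir -p pics; ls; python3 - <<'E'
from bench import r
import cv2,numpy as np
for n in("side","top"):
    d=r.get_image(n); cv2.imwrite(f"pics/{n}0.png",d["img"][:,:,::-1])
    np.savez(f"{n}0.npz",**d)
    print(n,{k:(np.round(v,4).tolist() if k!="img" else 0) for k,v in d.items()})
s=r.read_state();print(s["t"],s["tool_rot"],s["contact_force"])
E
```

```text
pics
side {'img': 0, 'fov_y': 51.5506, 'cx': 251.5196, 'cy': 196.4549, 'eye': [0.3433, 0.6796, 0.6274], 'rotation': [0.0696, -0.1177, 0.8923, -0.4302]}
top {'img': 0, 'fov_y': 53.5415, 'cx': 262.1123, 'cy': 190.9676, 'eye': [0.4452, 0.0148, 1.0918], 'rotation': [-0.0435, 0.7141, -0.6973, 0.045]}
0.1 [-0.11317448 -0.69785445 -0.11404821  0.69798546] [ 0.25188165 -0.98706468 -0.30337991]
```

View pics/top0.png

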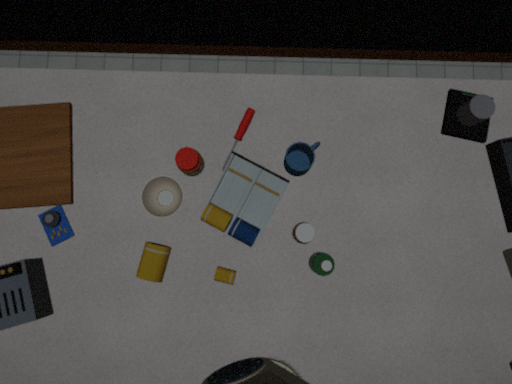

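View pics/side0.png

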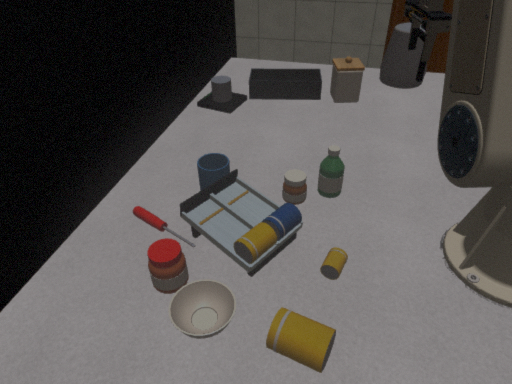

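The top view shows the yellow tin in the left gutter at about (217,216) and the blue one at (245,232). The stop runs (233,155)-(288,184), and there are two decoy yellow tins. Next I'll measure from masks and crops.

```bash
cat > h.py <<'E'
import numpy as np,cv2
from scipy.spatial.transform import Rotation as R
def q2R(q): return R.from_quat(np.roll(q,-1)).as_matrix()
def cam(d,st=None):
    f=d["img"].shape[0]/2/np.tan(np.radians(d["fov_y"])/2)
    if "mount" in d:
        M=np.array(d["mount"]);T=q2R(st["tool_rot"])
        return f,d["cx"],d["cy"],T@M[:3,3]+st["position"],T@M[:3,:3]
    rot=np.array(d["rotation"]); return f,d["cx"],d["cy"],np.array(d["eye"]),(q2R(rot) if rot.size==4 else rot)
def ray(c,uv):
    f,cx,cy,e,Rm=c; v=Rm@np.array([(uv[0]-cx)/f,(uv[1]-cy)/f,1.]); return e,v/np.linalg.norm(v)
def onz(c,uv,z):
    e,v=ray(c,uv); return e+v*(z-e[2])/v[2]
def proj(c,p):
    f,cx,cy,e,Rm=c; q=Rm.T@(np.asarray(p)-e); return np.array([cx+f*q[0]/q[2],cy+f*q[1]/q[2]])
def tri(c1,u1,c2,u2):
    e1,a=ray(c1,u1);e2,b=ray(c2,u2)
    s=np.linalg.lstsq(np.c_[a,-b],e2-e1,rcond=None)[0]; p,q=e1+a*s[0],e2+b*s[1]
    return (p+q)/2,np.linalg.norm(p-q)
def blobs(img,lo,hi,amin=60):
    m=cv2.inRange(cv2.cvtColor(img,cv2.COLOR_RGB2HSV),lo,hi)
    cs,_=cv2.findContours(m,cv2.RETR_EXTERNAL,cv2.CHAIN_APPROX_NONE)
    return [(cv2.contourArea(k),cv2.minAreaRect(k)) for k in cs if cv2.contourArea(k)>amin]
E
python3 - <<'E'
from h import *
for n,box in(("top",(190,140,110,115)),("side",(170,165,145,110))):
    d=dict(np.load(n+"0.npz"));c=cam(d)
    for nm,lo,hi in(("Y",(18,120,60),(32,255,255)),("B",(105,120,40),(125,255,255))):
        for a,rc in blobs(d["img"],lo,hi,25):
            print(n,nm,a,np.round(rc[0],1),np.round(rc[1],1),round(rc[2]),np.round(onz(c,rc[0],.06),3))
    x,y,w,h=box; cr=d["img"][y:y+h,x:x+w]
    cr=cv2.convertScaleAbs(cr,alpha=1.3,beta=10)
    cv2.imwrite(f"pics/{n}c.png",cv2.resize(cr,None,fx=5,fy=5,interpolation=cv2.INTER_CUBIC)[:,:,::-1])
E
```

```text
top Y 177.0 [222.4 274.5] [15.  13.3] 14 [0.349 0.114 0.06 ]
top Y 650.0 [151.5 265.8] [24.5 29.7] 16 [0.367 0.304 0.06 ]
top Y 100.0 [157.1 247.1] [25.   5.3] 15 [0.417 0.292 0.06 ]
top Y 381.5 [218.2 217.9] [21.9 18.9] 28 [0.499 0.131 0.06 ]
top Y 35.0 [205.5 210.7] [ 3.5 18.8] 28 [0.517 0.166 0.06 ]
top B 319.5 [245.6 232.8] [20.6 18.8] 27 [0.46  0.056 0.06 ]
top B 526.0 [ 55.6 224.9] [34.3 25. ] 66 [0.469 0.569 0.06 ]
top B 232.5 [297.1 160.4] [24.6 19.4] 4 [ 0.662 -0.08   0.06 ]
side Y 2009.5 [304.2 340.2] [51.7 43.9] 23 [0.371 0.323 0.06 ]
side Y 233.5 [274.8 326.9] [ 9.3 41.9] 23 [0.421 0.312 0.06 ]
side Y 268.0 [334.6 260.1] [18.8 18.5] 24 [0.343 0.142 0.06 ]
side Y 88.5 [248.1 246.8] [25.4  6.9] 43 [0.513 0.149 0.06 ]
side Y 545.5 [261.4 236.2] [25.8 26.6] 47 [0.494 0.113 0.06 ]
side B 192.5 [285.4 213. ] [14.8 22.5] 52 [0.462 0.03  0.06 ]
```

View pics/topc.png

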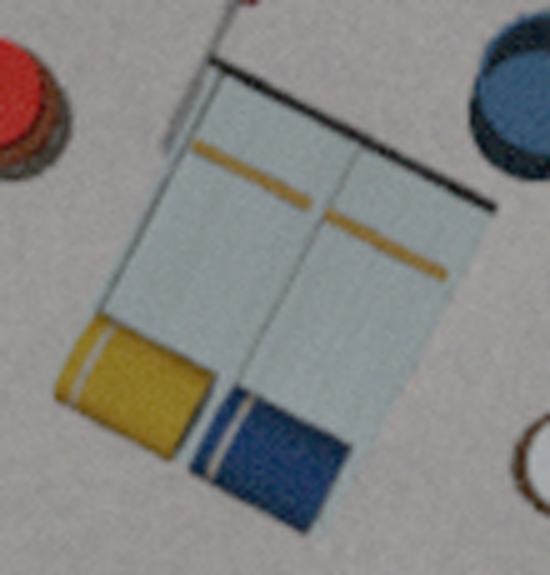

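View pics/sidec.png

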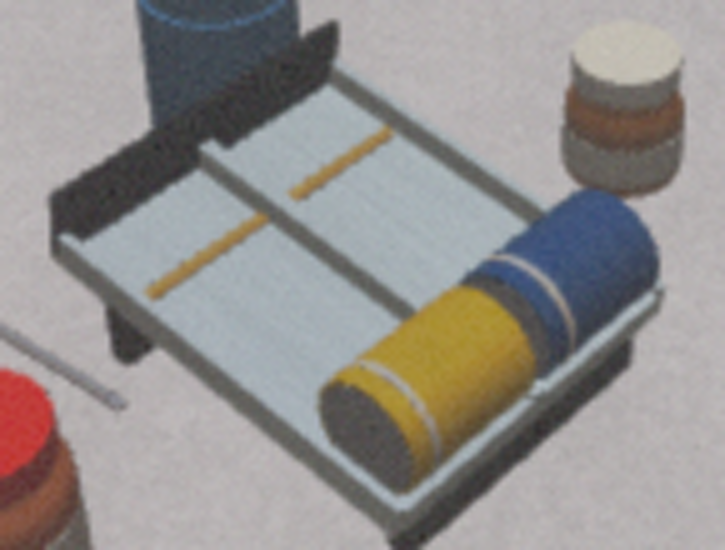

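```bash
cat > fit.py <<'E'
from h import *
from scipy.optimize import least_squares
ct=cam(dict(np.load("top0.npz")));cs=cam(dict(np.load("side0.npz")))
def T(p): 
    Rm=R.from_euler("zy",[p[2],-0.15]).as_matrix(); return Rm,np.array([p[0],p[1],.046])
o=lambda x,y:lambda u,v:((u+.5)/5-.5+x,(v+.5)/5-.5+y)
t,s=o(190,140),o(170,165)
obs=[(ct,t(195,147),(.06,.0795,.0015)),(ct,t(310,204),(.06,.0035,.0015)),(ct,t(327,214),(.06,-.0035,.0015)),(ct,t(444,274),(.06,-.0795,.0015)),
(cs,s(266,217),(.06,.0035,.0015)),(cs,s(390,132),(.06,-.0795,.0015))]
def res(p):
    Rm,o=T(p); return np.ravel([proj(c,o+Rm@np.array(x))-u for c,u,x in obs])
f=least_squares(res,[.57,.06,-.5]);P=f.x
if __name__=="__main__":
    print(P,np.round(f.fun,1).tolist())
    Rm,o=T(P)
    print("stop top z",(o+Rm@[.102,0,.036]))
    for nm,x in(("stopL",(.105,.08,.036)),("stopR",(.105,-.08,.036)),("Y",(-.07,.0415,.027)),("B",(-.07,-.0415,.027)),("lip",(-.094,0,.01))):
        w=o+Rm@np.array(x);a,b=proj(ct,w),proj(cs,w);print(nm,np.round(w,4),"topcrop",np.round((a-[190,140])*5),"sidecrop",np.round((b-[170,165])*5))
    print(tri(ct,t(212,61),cs,s(52,195)),tri(ct,t(495,208),cs,s(338,25)))
E
python3 fit.py
```

```text
[ 0.54767852  0.06403916 -0.44292214] [-0.9, -0.4, 0.8, 0.6, -0.3, -0.2, 0.9, 0.2, 0.1, -0.4, -0.3, 0.9]
stop top z [0.63342124 0.02032385 0.09536758]
stopL [0.67   0.0913 0.1009] topcrop [220.  65.] sidecrop [ 68. 180.]
stopR [ 0.6022 -0.0532  0.0906] topcrop [488. 200.] sidecrop [325.  32.]
Y [0.4987 0.1315 0.0659] topcrop [139. 389.] sidecrop [435. 375.]
B [0.4635 0.0565 0.0606] topcrop [277. 458.] sidecrop [561. 277.]
lip [0.4622 0.1043 0.0432] topcrop [191. 459.] sidecrop [539. 384.]
(array([0.67497784, 0.09729244, 0.09720665]), np.float64(0.002453200157985556)) (array([ 0.59781979, -0.05558031,  0.09511386]), np.float64(0.0012904453325200732))
```

The lowercase Euler sequence is extrinsic, so the fit is wrong. I'll change it to "ZY" and refit.

```bash
sed -i 's/"zy"/"ZY"/' fit.py; python3 fit.py; python3 - <<'E'
from bench import r
d=r.get_image("wrist");print(np.round(d["mount"],3) if 0 else d["mount"],d["fov_y"])
E
```

```text
[ 0.54794122  0.06530664 -0.45668543] [-0.9, -0.6, 0.5, 0.6, -0.7, -0.2, 0.5, 0.5, -0.1, -0.4, 0.0, -0.6]
stop top z [0.63363174 0.02320455 0.09683845]
stopL [0.6716 0.0937 0.0973] topcrop [216.  63.] sidecrop [ 64. 189.]
stopR [ 0.601  -0.0499  0.0973] topcrop [483. 200.] sidecrop [324.  25.]
Y [0.5005 0.1349 0.0622] topcrop [134. 386.] sidecrop [429. 386.]
B [0.4639 0.0604 0.0622] topcrop [270. 457.] sidecrop [558. 280.]
lip [0.4632 0.107  0.0418] topcrop [186. 457.] sidecrop [535. 391.]
(array([0.67497784, 0.09729244, 0.09720665]), np.float64(0.002453200157985556)) (array([ 0.59781979, -0.05558031,  0.09511386]), np.float64(0.0012904453325200732))
[[-1.27945509e-04 -2.96690587e-01  9.54973654e-01 -8.15558765e-02]
 [ 9.99999414e-01  9.88618611e-04  4.41121354e-04 -3.98770698e-05]
 [-1.07498128e-03  9.54973150e-01  2.96690287e-01 -8.45615803e-02]
 [ 0.00000000e+00  0.00000000e+00  0.00000000e+00  1.00000000e+00]] 63.24525112530758
```

The pose is now consistent: the stop triangulated directly agrees to about 2 mm, and the stop and tin heights fit. I'll approach behind the tin with the jaws along tray y, fingers slightly open and tips leaning forward.

```bash
cat > go.py <<'E'
from bench import r
from fit import *
Rm,o=T(P); a=.10
X=np.array([np.sin(a),0,-np.cos(a)]);Y=np.array([0,1.,0]);Z=np.cross(X,Y)
Q=np.roll(R.from_matrix(Rm@np.c_[X,Y,Z]).as_quat(),1)
def tcp(xf,h,y=.0415):
    "TCP with the front lower finger edge at tray (xf,y,h)"
    return o+Rm@(np.array([xf,y,h])-.010*Z-r.tips_ahead*X)
def tin(x): # front edge x for face contact with a tin at x (edge height .017)
    return x-.027*np.cos(a)+(-.010)*np.tan(a)*-1
def st(): 
    s=r.read_state(); e=Rm.T@(s["position"]-o)+.010*Z+r.tips_ahead*X
    print("t %.2f"%s["t"],"edge",np.round(e,4),"F",np.round(Rm.T@s["contact_force"],2),"op",round(s["opening"],4)); return s
E
python3 - <<'E'
from go import *
h=tcp(-.125,.15);print(h,tcp(-.125,.017),r.ik(h,Q),Q)
r.set_gripper(.02); r.move_ptp(h,Q); st()
r.line_to(tcp(-.125,.06),v=.1); s=st(); d=r.get_image("wrist"); cv2.imwrite("pics/w1.png",d["img"][:,:,::-1])
E
```

```text
[0.4069343  0.18082577 0.25852304] [0.42477274 0.17206126 0.12701649] [ 0.54181346  0.07273435  2.13005606 -0.2877937   0.82235715 -0.38799297] [ 0.76924846  0.13885851  0.59750844 -0.17877019]
t 4.10 edge [-0.1245  0.0413  0.15  ] F [ 0.1  -0.24  0.08] op 0.0196
t 5.15 edge [-0.1248  0.0417  0.0604] F [-0.79  0.15 -0.01] op 0.02
```

View pics/w1.png

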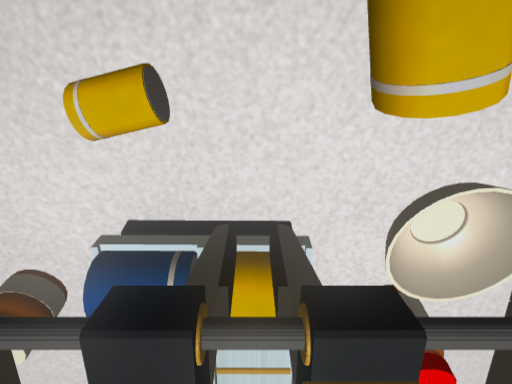

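The wrist view shows the fingers behind the yellow tin. The tin is visible in the gap at about (253,285), and the lip edge runs (93,241)-(312,241). I'll check that against the fit, then descend and touch the tin with a guard.

```bash
python3 - <<'E'
from go import *
s=r.read_state();c=cam(r.get_image("wrist"),s)
for x in((-.097,.083,.01),(-.097,-.083,.01),(-.097,0,.01),(.06,.0415,.003)): print(x,np.round(proj(c,o+Rm@np.array(x))))
print(r.line_to(tcp(-.125,.017),v=.05,guard=4)); st()
print(r.line_to(tcp(-.085,.017),v=.015,guard=1.5)); st()
E
```

```text
(-0.097, 0.083, 0.01) [304. 245.]
(-0.097, -0.083, 0.01) [ 95. 245.]
(-0.097, 0, 0.01) [199. 245.]
(0.06, 0.0415, 0.003) [252. 373.]
False
t 6.26 edge [-0.1249  0.0416  0.0171] F [ 0.52 -0.33 -0.26] op 0.0204
False
t 9.07 edge [-0.085   0.0415  0.017 ] F [ 0.01  0.07 -0.14] op 0.02
```

```bash
python3 - <<'E'
from go import *
for xf,v in((.015,.03),(.030,.02),(.040,.015),(.046,.012)):
    print(r.line_to(tcp(xf,.017),v=v,guard=12)); st()
r.dwell(.5); st()
for n in("side","wrist"):
    im=r.get_image(n)["img"]
    if n=="side": im=cv2.resize(im[150:290,150:330],None,fx=3,fy=3,interpolation=cv2.INTER_CUBIC)
    cv2.imwrite(f"pics/{n}2.png",im[:,:,::-1])
E
```

```text
False
t 12.56 edge [0.015  0.0415 0.017 ] F [-0.7   0.78  0.49] op 0.02
False
t 13.46 edge [0.0301 0.0415 0.017 ] F [-0.11  0.56  0.16] op 0.02
False
t 14.28 edge [0.04   0.0415 0.017 ] F [ 0.23  0.31 -0.53] op 0.0201
False
t 14.93 edge [0.046  0.0415 0.017 ] F [-0.19  0.58  0.59] op 0.0199
t 15.43 edge [0.046  0.0415 0.017 ] F [-0.56 -0.24  0.72] op 0.0204
```

View pics/side2.png

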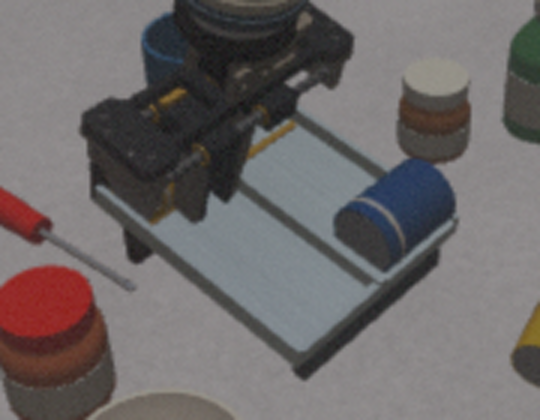

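The side view shows the gripper at the top end with the low end of the left gutter empty. The tin is mostly hidden, with only a patch of yellow at (172,98). I'll ease back a little and look again before lifting.

```bash
python3 - <<'E'
from go import *
r.line_to(tcp(.02,.017),v=.03); r.dwell(.3); st()
a_=r.get_image("wrist")["img"]; b=r.get_image("side")["img"][150:270,150:310]
b=cv2.resize(b,(512,384),interpolation=cv2.INTER_CUBIC)
cv2.imwrite("pics/c3.png",cv2.resize(np.hstack([a_,b]),(800,300),interpolation=cv2.INTER_AREA)[:,:,::-1])
E
```

```text
t 16.84 edge [0.0201 0.0415 0.017 ] F [-0.27  0.07 -0.29] op 0.0199
```

View pics/c3.png

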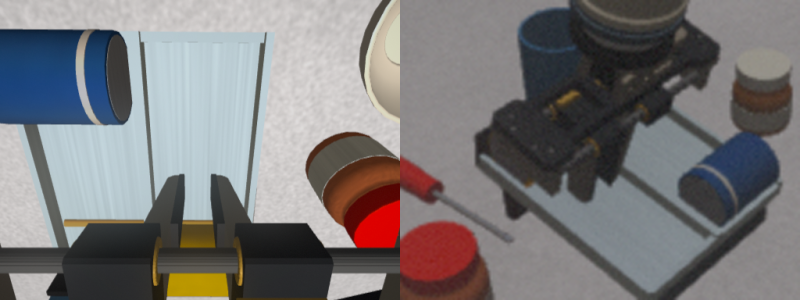

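The wrist view shows the rod between the fingers with the yellow tin just beyond it, so the tin stayed put as the fingers backed off. I'll lift clear and check from above.

```bash
python3 - <<'E'
from go import *
r.line_to(tcp(.01,.017)+[0,0,.17],v=.12)
p=r.read_state()["position"]; r.line_to([.35,-.05,p[2]+.03],v=.2); st(); r.dwell(.3)
c2=[];
for n in("top","side"):
    d=r.get_image(n);c=cam(d)
    for a_,rc in blobs(d["img"],(18,120,50),(32,255,255),25)+blobs(d["img"],(105,120,40),(125,255,255),100): print(n,a_,np.round(rc[0],1),np.round(rc[1],1))
    for x in(-.07,.0745): print("pred",x,proj(c,o+Rm@np.array([x,.0415,.027])))
    x,y=(180,130) if n=="top" else (150,150)
    c2.append(cv2.resize(d["img"][y:y+130,x:x+130],(400,400),interpolation=cv2.INTER_CUBIC))
cv2.imwrite("pics/f4.png",np.hstack(c2)[:,:,::-1])
E
```

```text
t 19.93 edge [-0.0616 -0.1905  0.2293] F [-0.04 -0.13 -0.12] op 0.0201
top 196.0 [224.3 275. ] [19.1 13.6]
top 680.0 [151.9 265.8] [25.5 29.7]
top 101.5 [157.2 247.1] [25.3  5.2]
top 390.0 [242.7 170.4] [22.1 19.4]
top 36.0 [229.6 163.6] [ 3.4 19.2]
top 334.5 [245.7 232.5] [21.1 18.7]
top 525.5 [ 55.7 224.9] [34.3 24.7]
top 107.5 [300.1 158.9] [22.  13.7]
pred -0.07 [216.77154736 217.1884694 ]
pred 0.0745 [241.12416516 169.56082714]
side 2019.5 [304.1 340.2] [51.5 43.9]
side 233.0 [275.2 325.9] [ 9.2 39.8]
side 267.0 [334.8 260.4] [18.8 18.8]
side 70.5 [197.2 207.8] [22.6  6.4]
side 475.5 [211.3 200.8] [24.8 26.4]
side 205.5 [285.  212.5] [14.  22.6]
pred -0.07 [255.80100878 242.20878003]
pred 0.0745 [205.93726041 204.51246747]
```

View pics/f4.png

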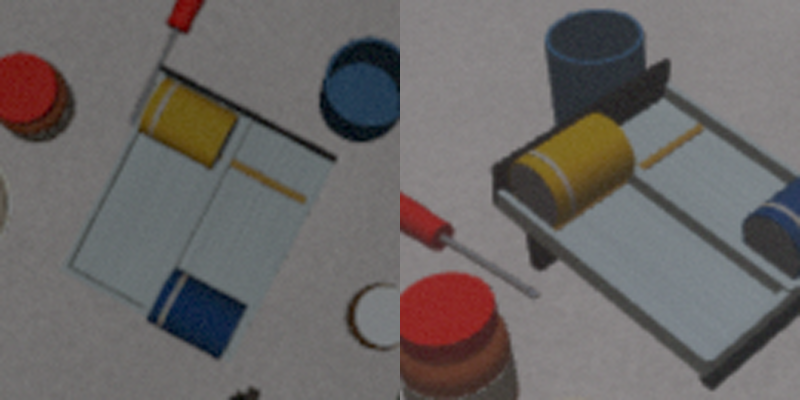

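The tin lies square against the stop, hiding the left rod. It shifted (24.5,-47.5) px against (24.4,-47.6) predicted. The blue tin and the other objects have not moved.

```bash
python3 -c "
from bench import r
r.job_done()"
```

```text
the job is handed in; nothing more can be done
```

The yellow tin is parked in the left gutter between the brass rod and the black stop, and the job is handed in. I pushed it slowly (12–30 mm/s) from behind with both fingertips, over the rod. Then I eased back, lifted clear and moved the arm away at about 20 s.

**Last checks:**
- **Position:** in the top view the tin moved (24.5, -47.5) px, against (24.4, -47.6) predicted for the parked position. It stayed there after the fingers withdrew.
- **Other objects:** the blue tin stayed within 0.3 px. Everything else in the last pictures looked unmoved, but I only measured the tins.
- **Forces:** the readings between moves stayed under about 1 N. No guard tripped.

**What disagreed or failed:**
- My first fit of the tray had its rotation order wrong. I corrected it before moving.
- The light touch guard (1.5 N) never sensed first contact, because rolling the tin takes so little force. I relied on the measured position instead.
- The stop as measured directly and the fitted tray pose differed by about 2 mm.

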